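# Put the folding crank on the hand coffee grinder

### The job

Get the hand coffee grinder ready to grind: fit the loose folding crank onto the square drive spindle on top of the grinder, all the way home so that it sits flush on the lid, and have its folding arm swung right out until it clicks into its end detent. Do not force the crank on, and leave everything else on the counter where it stands; let go at the end.

Things in the scene. Friction and masses are not known exactly. Their poses are not given: they have to be found in the camera images.
- grinder: Hand coffee grinder standing upright, stuck to the counter by its suction foot, so it neither moves nor turns. Round: rubber foot 82 mm across, steel and walnut barrel 57 mm, steel lid at 139 mm with a boss 41 mm across on top, its flat top at 148 mm. Origin: centre of the foot's underside, z up.
- boss_top (a point): Centre of the flat top of the boss on the grinder's lid, on the grinder's axis, 148 mm above the counter, at the foot of the drive spindle. The crank's sleeve sits flush on it when fully home.
- spindle_tip (a point): Top of the steel drive spindle on the grinder's axis, 19 mm above the boss. Spindle: 12 mm square, the top 2 mm tapering to 10 mm square. It stands at whatever angle it last stopped at; that angle differs each time and is not reported (this point's axes do not turn with it). It drives the burrs and is stiff: it turns only above 0.5 N m.
- crank: Loose folding crank, about 0.24 kg, standing on its drive sleeve: knurled steel, 33 mm across (32 mm over flats that face along and across the stub arm; foot collar 38 mm, 4 mm tall), 32 mm tall. Square bore in its underside, 13.2 mm wide, 25 mm deep, sides parallel and square to the stub arm. Origin: centre of the sleeve's underside, x along the stub arm, z up.
- crank_pivot (a point): Pivot of the folding arm, axis along the crank's z: 50 mm from the sleeve's axis along the crank's x, 33 mm above its underside. The fixed stub arm (14 mm wide, 26 to 32 mm above the underside) carries it on a plate 31 mm across. The folding arm lies on top, 12 mm wide, 33 to 38 mm above the underside.
- knob_top (a point): Top centre of the crank's wooden knob: round, 22 mm across, 19 mm tall, spinning freely, on the free end of the folding arm 50 mm from the pivot; its top is 58.5 mm above the sleeve's underside. With the arm folded it stands right above the sleeve.
- crank_arm (a joint): Angle of the folding arm: 0 folded back over the sleeve, 3.14 straight out in line with the stub arm, at its stop. It grows counterclockwise seen from above, the only way it swings from folded, with light friction. From about 2.2 it meets the sprung ball of the end detent, must be pushed over it (about 1.5 N at the knob), then clicks on to 3.14 and is held.
- mug_espresso: Small dark espresso mug, 63 mm wide, 51 mm tall; a bystander. Origin: centre of its underside.
- tamper: Coffee tamper, steel foot 58 mm, wooden handle, 86 mm tall; a bystander. Origin: centre of its underside.
- teaspoon_1: Steel teaspoon, 130 mm long; a bystander. Origin: centre of its underside.
- biscuit_sachet_2: Flat wrapped biscuit, 81 x 51 x 11 mm; a bystander. Origin: centre of its underside.
- creamer_pod_1: Creamer pod, 37 mm wide, 20 mm tall; a bystander. Origin: centre of its underside.
- creamer_pod_2: Creamer pod, 37 mm wide, 20 mm tall; a bystander. Origin: centre of its underside.
- creamer_pod_3: Creamer pod, 37 mm wide, 20 mm tall; a bystander. Origin: centre of its underside.
There are look-alikes about, which are no part of the job. Leave any orange look-alike of the grinder alone.

How it is judged (in metres and radians):
At the end, for the whole second after the job is handed in: The crank's sleeve is on the spindle with its underside on the boss (within 2 mm in height, 3 mm sideways, upright within 0.06 rad), the folding arm is seated in its end detent (beyond 3.05 rad), and all is at rest (horizontal distance between crank and boss_top below 0.003 m and z of crank in the frame of boss_top between -0.003 and 0.002 m and angle between crank's own z axis and vertical below 0.06 rad and value of joint crank_arm above 3.05 rad and linear speed of crank below 0.02 m/s and velocity of joint crank_arm between -0.1 and 0.1 rad/s); the robot touches nothing.
It fails at once if the crank was forced: pressed on the grinder with more than 70 N (contact force between crank and grinder above 70 N).
It fails at once if a bystander was pushed out of its place (more than 40 mm) (distance of any of mug_espresso, tamper, teaspoon_1, biscuit_sachet_2, creamer_pod_1, creamer_pod_2, creamer_pod_3 from where it was at the start of the episode above 0.04 m).
It also fails if it takes over 72 s, if anything falls off the work surface, if the arm or the gripper's body presses on something with over 40 N, if the wrist force passes 120 N, or if a joint passes its speed limit or range.

### The arm

A 6-joint arm with a two-finger parallel gripper is mounted at the origin on a cart in front of the work surface, level with it; the furniture and walls round the work are solid. World frame = base frame: x ahead of the robot, y to its left, z up, the work surface at z = 0. Lengths are in m, angles in degrees, forces in N, time in s.
With the tool pointing down it reaches from about 0.375 to 0.9 m from the base axis. Payload 3.1 kg.
Tool frame: the origin (TCP) lies on the centre line of the jaws, within the pads' length; the fingertips stand 19 mm ahead of it and the grasp point (between the pads) is the TCP (tips_ahead is the distance from the TCP to the fingertips, in m); z points along the fingers, y is the line along which they close (so a half turn about z gives the same grasp; the last joint's range is limited). The gripper opens to 87 mm and grips with 3 to 60 N. Pads are 19 mm wide; open, the fingers measure 117 mm over their backs; the gripper's body (75 mm by 190 mm) begins 51 mm behind the grasp point.
Start: joints at [-82.019, 30.224, 82.088, -0, 67.689, -10.227], TCP at [0.195, -0.594, 0.242] pointing down, gripper open.
Joint ranges: [-176.69, 176.69], [-43.24, 126.21], [12.49, 139.97], [-82, 262], [0, 151.66], [-163.58, 163.58]. Speed limits (degrees/s): [159.86, 159.86, 180, 180, 180, 180].

### API

Orientations are given as a 3x3 rotation matrix whose columns are the frame's x, y, z axes.
In Python, from rig import read_state, capture, hand_in, trace, landmark_of, tips_ahead gives the robot as it stands.
- The arm moves only by the shell command python3 -m jog 'ROWS'. ROWS is JSON, a list of rows, each an object of numbers: "tx", "ty", "tz": the shift along the tool's x, y, z in cm; "roll": the turn about the tool's z in rad; "jaw": the opening, from 0 (shut) to 1 (fully open). A call has 1 to 8 rows; each row shifts and turns the commanded pose from where the row before left it, along the tool's axes as they then stand; what a row does not reach is not made up. A row lasts 1/10 s, in which the tool goes at most 50 mm and 8.59 degrees, less where a joint would pass 70% of its speed; a pose out of reach is approached as far as the arm can. A call with a gripper value outside its range is refused whole. The fingers move at their own pace and stop on an object; the grip force is fixed at half the most. Time passes only in rows, so rows that do not move let the fingers close. It gives the time, the measured TCP pose, the force, the opening and the grip force at its end, in the units of the state.
- read_state(): the state, without advancing time (a new reading comes with each control period).
- capture(name): name is "scene" or "side" or "wrist"; returns a dict with "img" (420x560x3 uint8, red, green, blue), "vertical_fov" (degrees; the focal length in pixels is half the picture's height over the tangent of half this angle, whatever the lens; pixels are square), "cx", "cy" (the principal point, pixels), "cam_to_world" (4x4, takes a point from camera to world coordinates); the wrist camera has in their place "tool_from_camera" (4x4, takes a point from camera to tool coordinates, whose origin is the TCP and whose axes are the flange's). Camera axes: x right, y up, looking along -z (the intrinsics and any distortion apply to the point x, -y, -z); pixel columns grow to the right and rows downward; lengths in m; the calibration is good to about 2 mm. The wrist camera is an equidistant fisheye: a pixel r from the principal point sees the ray r / f radians off the axis. A picture is of the moment at which its call begins: read the wrist's pose just before it. There is no depth.
- hand_in(): hands the job in; it is judged then, once.
Trained networks look in the newest picture that a camera, given by its name, has taken for a name from the list of things; names that differ only in an ending like _2 or _b are one class to them, and where a whole thing is asked for, a point or a joint stands for the part that bears it (a point fixed in the world has none). Each returns a list of dicts, best first, with "p" (0 to 1); they miss things now and then, are a little off and sometimes report something else, mostly with a low value. They report only what shows in the picture. A call takes as long as a camera call. They do not tell look-alikes from the thing itself.
- trace(camera, thing): "pixels" (420x560 bool, what is visible of it) and "bbox" ([left, top, width, height] in pixels, round what is visible of it).
- landmark_of(camera, thing): "point" ([row, column] in pixels: a listed point, or the origin of a listed thing).
The state is a dict: "time_s": time; "joint_positions": joint angles; "qvel": joint speeds; "tau": joint torques, N m; "position": TCP position; "tcp_rot": TCP orientation; "force": force on the tool from outside, world axes, zero at the start; "moment": the same for the moment, N m; "opening": opening from 0.0 (shut) to 1.0 (fully open); "grasp_force": force on a finger pad.
Only numpy, scipy, OpenCV 4.12 (cv2) and the standard library are available. Lean on these libraries where they do the work, as an engineer would, in place of code of your own. Each camera call takes 0.05 s, during which the arm holds its last target. There are 200 camera calls.

## Working session

There is one attempt and no reset: what is moved stays moved. The work goes in short steps, Python scripts to look and compute and a shell command to move; the robot and the scene stay as the last step left them, time stands still between calls to the robot, and variables do not carry over. Pictures are saved under pics/ and viewed, at most 10 in all, crops included, and the job is handed in when it is done.

```bash
ls; mkdir -p pics; cat > h.py <<'E'
import numpy as np, cv2
from rig import *
def cap(n):
    s=read_state(); c=capture(n); c['s']=s; return c
def ray(c,rc):
    h=c['img'].shape[0]; f=h/2/np.tan(np.radians(c['vertical_fov'])/2)
    u=rc[1]-c['cx']; v=rc[0]-c['cy']
    if 'cam_to_world' in c:
        d=np.array([u/f,-v/f,-1.]); M=np.array(c['cam_to_world'])
    else:
        r=np.hypot(u,v); t=r/f; k=np.sin(t)/max(r,1e-9)
        d=np.array([u*k,-v*k,-np.cos(t)])
        T=np.eye(4);T[:3,:3]=c['s']['tcp_rot'];T[:3,3]=c['s']['position']
        M=T@np.array(c['tool_from_camera'])
    d=M[:3,:3]@d; return M[:3,3],d/np.linalg.norm(d)
def tri(rs):
    A=0;b=0
    for o,d in rs:
        P=np.eye(3)-np.outer(d,d);A=A+P;b=b+P@o
    x=np.linalg.solve(A,b)
    return x,[float(np.linalg.norm((np.eye(3)-np.outer(d,d))@(x-o))) for o,d in rs]
def atz(r,z):
    o,d=r; return o+d*(z-o[2])/d[2]
def save(c,n): cv2.imwrite('pics/'+n,c['img'][:,:,::-1])
E
python3 - <<'E'
from h import *
s=read_state();print(s['time_s'],s['position'],np.round(s['tcp_rot'],3),tips_ahead)
R={}
for n in ['scene','side','wrist']:
    c=cap(n);save(c,n+'0.png')
    for t in ['boss_top','spindle_tip','crank','crank_pivot','knob_top','grinder']:
        L=landmark_of(n,t)
        print(n,t,[(np.round(l['point'],1).tolist(),round(l['p'],2)) for l in L[:3]])
        for l in L[:2]: R.setdefault(t,[]).append((n,ray(c,l['point'])))
    if n!='wrist': print(np.round(c['cam_to_world'],3).tolist())
im=np.hstack([cv2.imread('pics/scene0.png'),cv2.imread('pics/side0.png')])
cv2.imwrite('pics/both0.png',cv2.resize(im,(800,300),interpolation=cv2.INTER_AREA))
E
```

```text
pics
0.0 [ 0.19522612 -0.5929967   0.24057917] [[ 0.95   0.312 -0.   ]
 [ 0.312 -0.95   0.002]
 [ 0.    -0.002 -1.   ]] 0.019
scene boss_top [([146.1, 349.6], 0.84), ([216.5, 239.4], 0.7), ([181.1, 327.4], 0.56)]
scene spindle_tip [([139.8, 353.0], 0.91), ([171.7, 325.5], 0.85), ([249.2, 221.0], 0.21)]
scene crank [([243.9, 226.7], 0.9), ([325.8, 207.7], 0.73), ([226.5, 221.2], 0.5)]
scene crank_pivot [([248.8, 221.9], 0.79)]
scene knob_top [([222.9, 222.5], 0.47)]
scene grinder [([228.1, 320.1], 0.89), ([192.9, 347.2], 0.86), ([172.9, 328.5], 0.43)]
[[-0.462, 0.598, -0.655, -0.056], [-0.887, -0.299, 0.352, 0.335], [0.015, 0.744, 0.668, 0.684], [0.0, 0.0, 0.0, 1.0]]
side boss_top [([183.5, 292.1], 0.96), ([166.3, 273.6], 0.94), ([166.7, 319.7], 0.72)]
side spindle_tip [([162.0, 318.3], 0.84), ([177.6, 290.5], 0.72), ([158.4, 276.1], 0.68)]
side crank [([275.5, 234.0], 0.66), ([327.3, 301.2], 0.32)]
side crank_pivot [([273.6, 245.4], 0.74)]
side knob_top []
side grinder [([214.8, 276.9], 0.81), ([235.0, 293.4], 0.78), ([216.5, 320.3], 0.74)]
[[-0.937, 0.121, -0.328, 0.15], [-0.349, -0.394, 0.85, 0.988], [-0.027, 0.911, 0.411, 0.577], [0.0, 0.0, 0.0, 1.0]]
wrist boss_top []
wrist spindle_tip []
wrist crank []
wrist crank_pivot []
wrist knob_top []
wrist grinder []
```

View pics/scene0.png

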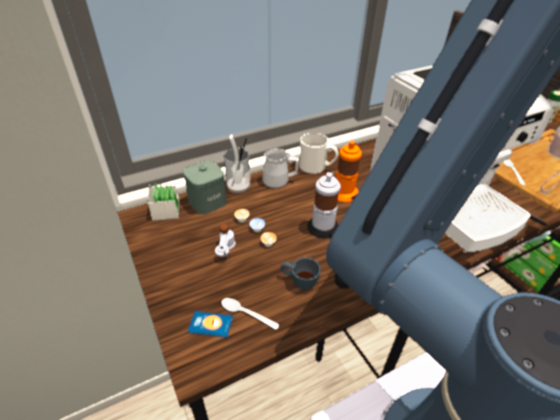

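View pics/side0.png

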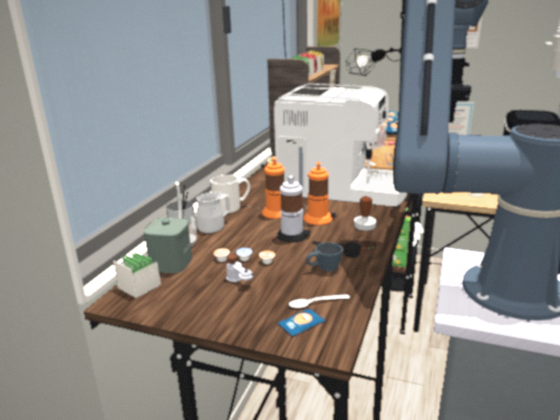

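The steel/walnut grinder is at scene (row 205, col 325) and side (205, 291). Its orange look-alikes are at scene (170, 349) and side (187, 273) and (195, 318), so the steel one is the target. The crank is at scene (241, 226) and side (272, 238), with three creamer pods beside it.

```bash
python3 - <<'E'
from h import *
a=cap('scene');b=cap('side')
for n,p,q in [('tip',(171.7,325.5),(177.6,290.5)),('boss',(181.1,327.4),(183.5,292.1)),('grinder',(228.1,320.1),(235,293.4)),('pivot',(248.8,221.9),(273.6,245.4)),('crank',(243.9,226.7),(275.5,234.0))]:
    x,e=tri([ray(a,p),ray(b,q)]);print(n,np.round(x,3),np.round(e,4))
for nm,c in (('scene',a),('side',b)):
    for t in ['mug_espresso','tamper','creamer_pod_1']:
        for l in landmark_of(nm,t)[:4]:
            print(nm,t,np.round(l['point']),round(l['p'],2),np.round(atz(ray(c,l['point']),0),3))
A=cv2.resize(a['img'][160:270,190:390],(800,440),interpolation=cv2.INTER_CUBIC)
cv2.imwrite('pics/crop1.png',A[:,:,::-1])
E
```

```text
tip [ 0.535 -0.101  0.167] [0.0063 0.0063]
boss [ 0.53  -0.105  0.147] [0.0026 0.0026]
grinder [ 0.525 -0.096  0.007] [0.002 0.002]
pivot [0.549 0.158 0.03 ] [0.0012 0.0012]
crank [0.588 0.134 0.001] [0.0009 0.0009]
scene mug_espresso [283. 299.] 0.88 [0.404 0.035 0.   ]
scene creamer_pod_1 [173. 326.] 0.75 [ 0.731 -0.246  0.   ]
scene creamer_pod_1 [241. 267.] 0.45 [0.552 0.041 0.   ]
scene creamer_pod_1 [223. 240.] 0.45 [0.645 0.074 0.   ]
scene creamer_pod_1 [228. 259.] 0.41 [0.604 0.039 0.   ]
side mug_espresso [270. 325.] 0.71 [0.4   0.046 0.   ]
side tamper [226. 367.] 0.96 [ 0.354 -0.217  0.   ]
side creamer_pod_1 [261. 270.] 0.53 [0.538 0.042 0.   ]
side creamer_pod_1 [258. 242.] 0.47 [0.608 0.048 0.   ]
side creamer_pod_1 [262. 222.] 0.47 [0.646 0.081 0.   ]
```

View pics/crop1.png

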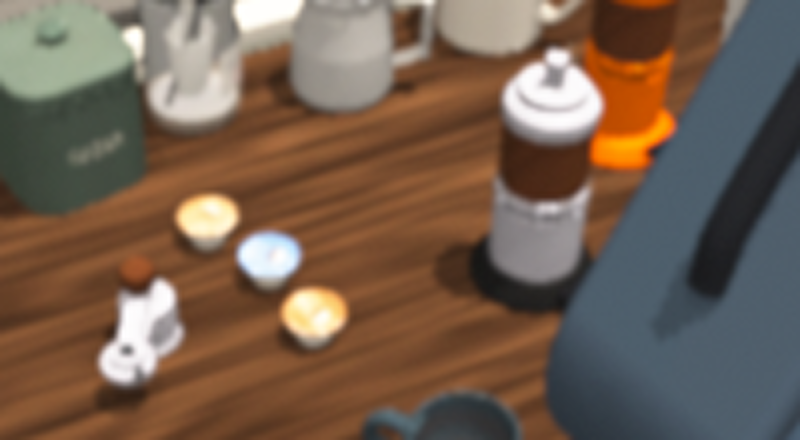

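The crop shows the steel grinder at scene (205, 325), with its square spindle bare. The orange look-alike stands behind it at (150, 348). The crank's knob is over its sleeve at (228, 224) and its pivot plate at (249, 222), so the arm is folded. The measured heights (tip 0.167, boss 0.147, pivot 0.03) agree with the description.

```bash
python3 - <<'E'
from h import *
a=cap('scene');b=cap('side');w=cap('wrist')
print(np.round(w['tool_from_camera'],3).tolist(),w['vertical_fov'],w['cx'],w['cy'])
for p in [(195,355),(203,405),(180,350),(85,285)]: print(p,np.round(atz(ray(b,p),0.0),3),np.round(atz(ray(b,p),0.3),3))
for p in [(250,475),(215,527),(225,440)]: print(p,np.round(atz(ray(a,p),0.02),3))
def mv(x,y):
    s=read_state();return np.round(np.array(s['tcp_rot']).T@(np.array([x,y,s['position'][2]])-s['position'])*100,1)
print(mv(.5,-.11),mv(.55,.13))
E
```

```text
[[0.0, 0.96, 0.281, 0.079], [1.0, -0.0, -0.0, -0.001], [-0.0, 0.281, -0.96, -0.143], [0.0, 0.0, 0.0, 1.0]] 65.70646984690485 277.7605756827974 211.5596461541441
(195, 355) [ 0.433 -0.43   0.   ] [0.286 0.307 0.3  ]
(203, 405) [ 0.276 -0.409  0.   ] [0.211 0.317 0.3  ]
(180, 350) [ 0.478 -0.56   0.   ] [0.307 0.244 0.3  ]
(85, 285) [ 1.348 -2.346  0.   ] [ 0.725 -0.614  0.3  ]
(250, 475) [ 0.288 -0.377  0.02 ]
(215, 527) [ 0.316 -0.6    0.02 ]
(225, 440) [ 0.39  -0.366  0.02 ]
[ 44.1 -36.4  -0. ] [ 56.3 -57.7  -0. ]
```

```bash
python3 -m jog '[{"tx":1.4,"ty":-3.9},{"tx":1.4,"ty":-3.9},{"tx":1.4,"ty":-3.9},{"tx":1.4,"ty":-3.9},{"tx":1.4,"ty":-3.9},{"tx":1.4,"ty":-3.9},{}]'
python3 -m jog '[{"tx":3.3,"ty":-2.1,"tz":-0.5},{"tx":3.3,"ty":-2.1,"tz":-0.5},{"tx":3.3,"ty":-2.1,"tz":-0.5},{"tx":3.3,"ty":-2.1},{"tx":3.3,"ty":-2.1},{"tx":3.3,"ty":-2.1},{"tx":3.3,"ty":-2.1},{}]'
```

```text
$[0]: bad value
$[0]: bad value
```

```bash
python3 -m jog '[{"tx":1.4,"ty":-3.9,"tz":0,"roll":0,"jaw":1},{"tx":1.4,"ty":-3.9,"tz":0,"roll":0,"jaw":1},{"tx":1.4,"ty":-3.9,"tz":0,"roll":0,"jaw":1},{"tx":1.4,"ty":-3.9,"tz":0,"roll":0,"jaw":1},{"tx":1.4,"ty":-3.9,"tz":0,"roll":0,"jaw":1},{"tx":1.4,"ty":-3.9,"tz":0,"roll":0,"jaw":1}]'
```

```text
time_s: 2.2
position: [0.2019, -0.3436, 0.2417]
tcp_rot: [[0.95, 0.312, 0.0], [0.312, -0.95, -0.001], [0.0, 0.001, -1.0]]
force: [1.1, -1.3, 1.0]
opening: 1.003
grasp_force: 0.0
```

```bash
python3 -m jog '[{"tx":3.3,"ty":-2.1,"tz":-0.5,"roll":0,"jaw":0.7},{"tx":3.3,"ty":-2.1,"tz":-0.5,"roll":0,"jaw":0.7},{"tx":3.3,"ty":-2.1,"tz":-0.5,"roll":0,"jaw":0.7},{"tx":3.3,"ty":-2.1,"tz":-0.5,"roll":0,"jaw":0.7},{"tx":3.3,"ty":-2.1,"tz":0,"roll":0,"jaw":0.7},{"tx":3.3,"ty":-2.1,"tz":0,"roll":0,"jaw":0.7},{"tx":3.3,"ty":-2.1,"tz":0,"roll":0,"jaw":0.7},{"tx":0,"ty":0,"tz":0,"roll":0,"jaw":0.7}]'
cat > look.py <<'E'
from h import *
import sys,pickle
things=sys.argv[2:]
c=cap('wrist');pickle.dump(c,open(sys.argv[1]+'.pkl','wb'))
print(np.round(c['s']['position'],4),c['s']['time_s'])
for t in things:
    for l in landmark_of('wrist',t)[:3]:
        r=ray(c,l['point']); z={'boss_top':.148,'spindle_tip':.167,'crank':0,'crank_pivot':.033,'knob_top':.0585}.get(t,0)
        print(t,np.round(l['point'],1),round(l['p'],2),'atz',np.round(atz(r,z),4))
save(c,sys.argv[1]+'.png')
E
python3 look.py w1 boss_top spindle_tip crank crank_pivot knob_top
```

```text
time_s: 3.0
position: [0.3774, -0.1302, 0.2619]
tcp_rot: [[0.948, 0.319, 0.002], [0.319, -0.948, 0.0], [0.002, 0.0, -1.0]]
force: [0.0, -0.6, 0.0]
opening: 0.704
grasp_force: 0.0
[ 0.3774 -0.1302  0.2619] 3.0
boss_top [ 25.5 309.8] 0.96 atz [ 0.5326 -0.103   0.148 ]
boss_top [123.8 437.3] 0.56 atz [ 0.4974 -0.2309  0.148 ]
spindle_tip [ 18.6 313.7] 0.83 atz [ 0.533 -0.104  0.167]
spindle_tip [122.6 444.8] 0.62 atz [ 0.4977 -0.2276  0.167 ]
```

View pics/w1.png

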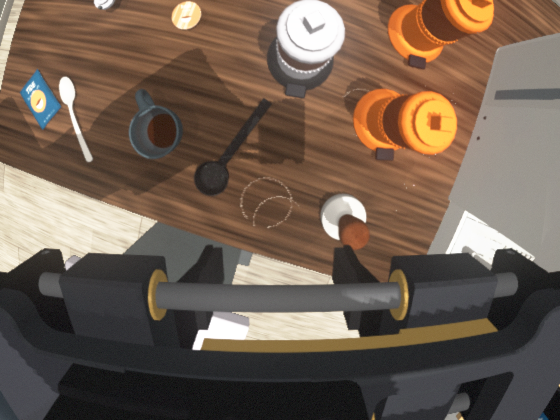

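The wrist view shows the steel grinder at (40, 310) with its square spindle turned. Two orange look-alikes are at the right, at (20, 460) and (120, 430). Next I go over to the crank.

```bash
python3 -m jog '[{"tx":3.2,"ty":-3.0,"tz":0,"roll":0,"jaw":0.7},{"tx":3.2,"ty":-3.0,"tz":0,"roll":0,"jaw":0.7},{"tx":3.2,"ty":-3.0,"tz":0,"roll":0,"jaw":0.7},{"tx":3.2,"ty":-3.0,"tz":0,"roll":0,"jaw":0.7},{"tx":3.2,"ty":-3.0,"tz":0,"roll":0,"jaw":0.7},{"tx":3.2,"ty":-3.0,"tz":0,"roll":0,"jaw":0.7},{"tx":0,"ty":0,"tz":0,"roll":0,"jaw":0.7}]'
python3 look.py w2 boss_top spindle_tip crank crank_pivot knob_top
python3 -m jog '[{"tx":0,"ty":0,"tz":0,"roll":0.14,"jaw":0.7},{"tx":0,"ty":0,"tz":0,"roll":0.14,"jaw":0.7},{"tx":0,"ty":0,"tz":0,"roll":0.14,"jaw":0.7},{"tx":0,"ty":0,"tz":0,"roll":0.14,"jaw":0.7},{"tx":0,"ty":0,"tz":0,"roll":0.14,"jaw":0.7},{"tx":0,"ty":0,"tz":0,"roll":0.14,"jaw":0.7},{"tx":0,"ty":0,"tz":0,"roll":0.04,"jaw":0.7},{"tx":0,"ty":0,"tz":0,"roll":0,"jaw":0.7}]'
python3 look.py w3 boss_top spindle_tip crank crank_pivot knob_top
python3 -c "
from rig import *;print(read_state()['joint_positions'])
import cv2,numpy as np
cv2.imwrite('pics/w23.png',cv2.resize(np.hstack([cv2.imread('pics/w2.png')[:300],cv2.imread('pics/w3.png')[:300]]),(800,214),interpolation=cv2.INTER_AREA))"
```

```text
time_s: 4.0
position: [0.5043, 0.1001, 0.2617]
tcp_rot: [[0.949, 0.315, 0.003], [0.315, -0.949, 0.001], [0.003, -0.0, -1.0]]
force: [-0.9, -0.0, 0.3]
opening: 0.708
grasp_force: 0.0
[0.5043 0.1001 0.2617] 4.0
boss_top [253.2 480.2] 0.81 atz [ 0.5307 -0.1023  0.148 ]
spindle_tip [260.1 492.9] 0.59 atz [ 0.5322 -0.1053  0.167 ]
crank [107.9 271.7] 0.96 atz [0.5905 0.138  0.    ]
crank_pivot [136.8 235. ] 0.74 atz [0.5453 0.1666 0.033 ]
crank_pivot [251.6 480.9] 0.41 atz [ 0.5118 -0.2045  0.033 ]
knob_top [105. 269.] 0.8 atz [0.5908 0.14   0.0585]
time_s: 5.1
position: [0.5013, 0.0964, 0.2617]
tcp_rot: [[0.845, -0.535, -0.0], [-0.535, -0.845, -0.0], [-0.0, 0.0, -1.0]]
force: [0.7, -0.3, -0.3]
opening: 0.702
grasp_force: 0.0
[0.5013 0.0964 0.2617] 5.1
boss_top [ 54.5 552.6] 0.69 atz [ 0.4957 -0.2297  0.148 ]
boss_top [128.  295.4] 0.49 atz [0.5545 0.0492 0.148 ]
spindle_tip [ 62.8 465.8] 0.77 atz [ 0.5337 -0.1003  0.167 ]
crank_pivot [182.  210.1] 0.74 atz [0.5493 0.1633 0.033 ]
crank_pivot [214.5 356.6] 0.33 atz [0.4215 0.0361 0.033 ]
knob_top [139.6 203.8] 0.85 atz [0.5929 0.1354 0.0585]
knob_top [214.3 357.8] 0.18 atz [0.431  0.0362 0.0585]
[-1.55767771e+00  1.99766825e+01  9.68862823e+01 -1.29420078e-03
  6.31368798e+01  1.20659721e+02]
```

View pics/w3.png

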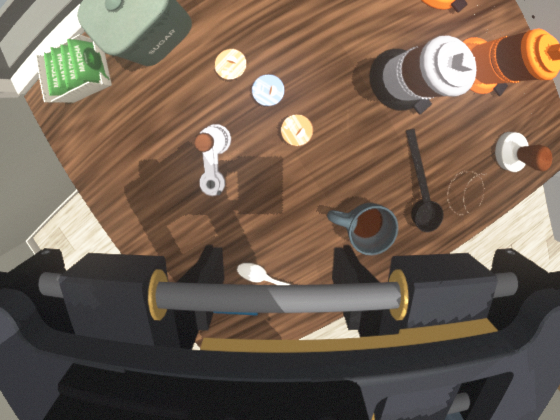

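The wrist view shows the crank's knob at (142, 204), its sleeve at (140, 216) and its pivot at (183, 211). The pods are clear of it at (131, 297), (90, 268) and (64, 230). I move over the crank and measure again from close.

```bash
python3 -m jog '[{"tx":1.8,"ty":-2.8,"tz":2,"roll":0,"jaw":0.7},{"tx":1.8,"ty":-2.8,"tz":3,"roll":0,"jaw":0.7},{"tx":1.8,"ty":-2.7,"tz":3,"roll":0,"jaw":0.7},{"tx":0,"ty":0,"tz":2,"roll":0,"jaw":0.7},{"tx":0,"ty":0,"tz":0,"roll":0,"jaw":0.7}]'
python3 look.py w4 crank crank_pivot knob_top
```

```text
time_s: 5.9
position: [0.5896, 0.1393, 0.1579]
tcp_rot: [[0.846, -0.532, -0.008], [-0.532, -0.847, -0.0], [-0.006, 0.005, -1.0]]
force: [-0.5, -0.6, 0.2]
opening: 0.701
grasp_force: 0.0
[0.5896 0.1393 0.1579] 5.9
crank_pivot [259.7 281.6] 0.88 atz [0.5486 0.163  0.033 ]
knob_top [217.5 280.3] 0.96 atz [0.5903 0.1387 0.0585]
knob_top [129.  493.3] 0.66 atz [ 0.5594 -0.0591  0.0585]
```

View pics/w4.png

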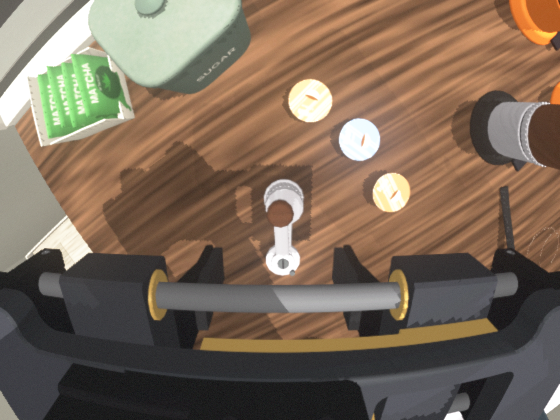

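The crank lies under the tool: knob at (216, 280), pivot at (261, 283), sleeve between the jaws. The three measurements agree to about 2 mm. Now the descent and grip.

```bash
python3 -m jog '[{"tx":0.1,"ty":0,"tz":3,"roll":0,"jaw":0.7},{"tx":0,"ty":0,"tz":3,"roll":0,"jaw":0.7},{"tx":0,"ty":0,"tz":3,"roll":0,"jaw":0.7},{"tx":0,"ty":0,"tz":2.2,"roll":0,"jaw":0.7},{"tx":0,"ty":0,"tz":1.8,"roll":0,"jaw":0.7},{"tx":0,"ty":0,"tz":0,"roll":0,"jaw":0.7},{"tx":0,"ty":0,"tz":0,"roll":0,"jaw":0.7}]'
```

```text
time_s: 6.8
position: [0.5932, 0.1385, 0.033]
tcp_rot: [[0.846, -0.533, 0.002], [-0.533, -0.846, 0.0], [0.002, -0.001, -1.0]]
force: [0.3, 0.4, 0.7]
opening: 0.698
grasp_force: 0.0
```

```bash
python3 -m jog '[{"tx":-0.25,"ty":0,"tz":0.6,"roll":0,"jaw":0.7},{"tx":0,"ty":0,"tz":0,"roll":0,"jaw":0.7},{"tx":0,"ty":0,"tz":0,"roll":0,"jaw":0.7}]'
python3 -m jog '[{"tx":0,"ty":0,"tz":0,"roll":0,"jaw":0.2},{"tx":0,"ty":0,"tz":0,"roll":0,"jaw":0.2},{"tx":0,"ty":0,"tz":0,"roll":0,"jaw":0.2},{"tx":0,"ty":0,"tz":0,"roll":0,"jaw":0.2},{"tx":0,"ty":0,"tz":0,"roll":0,"jaw":0.2},{"tx":0,"ty":0,"tz":0,"roll":0,"jaw":0.2}]'
```

```text
time_s: 7.1
position: [0.5905, 0.14, 0.0263]
tcp_rot: [[0.846, -0.533, 0.001], [-0.533, -0.846, 0.0], [0.001, -0.001, -1.0]]
force: [0.7, 0.0, -0.1]
opening: 0.701
grasp_force: 0.0
time_s: 7.7
position: [0.5898, 0.1394, 0.0256]
tcp_rot: [[0.846, -0.533, -0.001], [-0.533, -0.846, -0.001], [-0.001, 0.001, -1.0]]
force: [-0.8, -3.3, 3.2]
opening: 0.364
grasp_force: 30.0
```

Gripped at 31.7 mm across, which matches the flats. I lift and carry the crank to beside the grinder so the wrist camera sits over the spindle.

```bash
python3 -m jog '[{"tx":0,"ty":0,"tz":-2,"roll":0,"jaw":0.2},{"tx":0,"ty":0,"tz":-3,"roll":0,"jaw":0.2},{"tx":0,"ty":0,"tz":-3,"roll":0,"jaw":0.2},{"tx":0,"ty":0,"tz":-3,"roll":0,"jaw":0.2},{"tx":0,"ty":0,"tz":-3,"roll":0,"jaw":0.2},{"tx":0,"ty":0,"tz":-3,"roll":0,"jaw":0.2},{"tx":0,"ty":0,"tz":-2,"roll":0,"jaw":0.2},{"tx":0,"ty":0,"tz":0,"roll":0,"jaw":0.2}]'
python3 -m jog '[{"tx":0,"ty":3,"tz":0,"roll":0,"jaw":0.2},{"tx":0,"ty":4,"tz":0,"roll":0,"jaw":0.2},{"tx":0,"ty":4,"tz":0,"roll":0,"jaw":0.2},{"tx":0,"ty":4,"tz":0,"roll":0,"jaw":0.2},{"tx":0,"ty":4,"tz":0,"roll":0,"jaw":0.2},{"tx":0,"ty":3.6,"tz":0,"roll":0,"jaw":0.2},{"tx":0,"ty":1,"tz":0,"roll":0,"jaw":0.2},{"tx":0,"ty":0,"tz":0,"roll":0,"jaw":0.2}]'
python3 look.py w5 spindle_tip boss_top crank_pivot knob_top crank
python3 -c "
import cv2,numpy as np
a=cv2.imread('pics/w5.png');b=cv2.imread('pics/w4.png')
from rig import read_state;s=read_state();print(s['joint_positions'],s['opening'],s['force'])"
```

```text
time_s: 8.5
position: [0.5925, 0.1406, 0.2184]
tcp_rot: [[0.846, -0.533, 0.008], [-0.533, -0.846, 0.001], [0.006, -0.005, -1.0]]
force: [-0.0, -0.4, -1.2]
opening: 0.364
grasp_force: 30.0
time_s: 9.3
position: [0.4635, -0.0603, 0.2145]
tcp_rot: [[0.844, -0.536, -0.002], [-0.536, -0.844, 0.001], [-0.002, -0.0, -1.0]]
force: [0.3, 1.0, -2.3]
opening: 0.365
grasp_force: 30.0
[ 0.4635 -0.0603  0.2145] 9.3
spindle_tip [108.8 279.6] 0.93 atz [ 0.5345 -0.1038  0.167 ]
spindle_tip [ 66.6 470. ] 0.58 atz [ 0.499  -0.2273  0.167 ]
boss_top [110.4 278.5] 0.88 atz [ 0.5344 -0.103   0.148 ]
boss_top [ 70.7 459.9] 0.59 atz [ 0.4969 -0.2301  0.148 ]
knob_top [311.4 267.2] 0.96 atz [0.3661 0.0179 0.0585]
crank [255.8 276.2] 0.75 atz [ 0.3956 -0.0121  0.    ]
crank [115.7 282.3] 0.39 atz [ 0.5301 -0.1054  0.    ]
[-2.09138359e+01  2.05295387e+01  1.05580387e+02  2.33773420e-02
  5.38821673e+01  1.01184106e+02] 0.36315376501652474 [ 0.63777262 -0.05624078 -1.75022035]
```

View pics/w5.png

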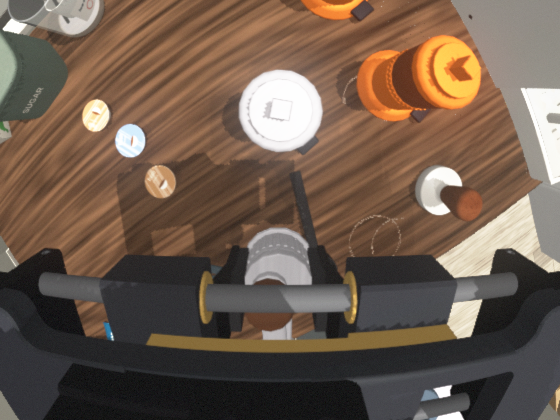

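The spindle sits at (110, 281) with its square slightly turned, and the held crank is at (280, 275). I rectify the boss region onto the tip plane to read the spindle's angle and centre.

```bash
cat > rect.py <<'E'
from h import *
import pickle,sys
def proj(c,P):
    T=np.eye(4);T[:3,:3]=c['s']['tcp_rot'];T[:3,3]=c['s']['position']
    M=np.linalg.inv(T@np.array(c['tool_from_camera']))
    q=P@M[:3,:3].T+M[:3,3]
    f=210/np.tan(np.radians(c['vertical_fov'])/2)
    x,y,z=q[...,0],-q[...,1],-q[...,2]; h=np.hypot(x,y); k=f*np.arctan2(h,z)/np.maximum(h,1e-9)
    return c['cx']+x*k,c['cy']+y*k
def rect(c,x0,y0,z,half,n=400):
    g=np.linspace(half,-half,n)
    X,Y=np.meshgrid(g,g,indexing='ij')   # rows: x falling, cols: y falling
    u,v=proj(c,np.stack([x0+X,y0+Y,0*X+z],-1))
    return cv2.remap(c['img'],u.astype('f4'),v.astype('f4'),cv2.INTER_CUBIC)[:,:,::-1]
E
python3 - <<'E'
from rect import *
c=pickle.load(open('w5.pkl','rb'))
A=rect(c,.5345,-.1035,.167,.015);B=rect(c,.5345,-.1035,.148,.028)
cv2.imwrite('pics/rect5.png',np.hstack([A,B]))
print('knob',np.round(atz(ray(c,(311.4,267.2)),.2475),4))
E
```

```text
knob [ 0.4701 -0.0568  0.2475]
```

View pics/rect5.png

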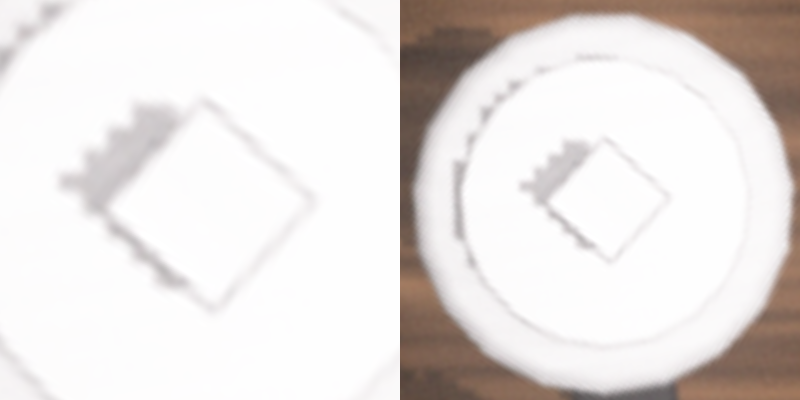

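The rectified view shows the spindle square centred at (0.534, -0.104), with its sides at -42.3° (mod 90). The 40 mm boss circle gives the same centre. The tool must turn about -10° in the world, then go over the axis.

```bash
python3 -m jog '[{"tx":2,"ty":0,"tz":0,"roll":0,"jaw":0.2},{"tx":3,"ty":0,"tz":0,"roll":0,"jaw":0.2},{"tx":2,"ty":0,"tz":0,"roll":0,"jaw":0.2},{"tx":1.3,"ty":-0.1,"tz":0,"roll":0,"jaw":0.2},{"tx":0,"ty":0,"tz":0,"roll":0.1,"jaw":0.2},{"tx":0,"ty":0,"tz":0,"roll":0.07,"jaw":0.2},{"tx":0,"ty":0,"tz":0,"roll":0,"jaw":0.2},{"tx":0,"ty":0,"tz":0,"roll":0,"jaw":0.2}]'
cat > st.py <<'E'
from h import *
s=read_state();R=np.array(s['tcp_rot']);p=np.array(s['position'])
d=R.T@(np.array([.5342,-.1042,p[2]])-p)*100
print('t',s['time_s'],'need tx,ty cm',np.round(d[:2],2),'heading',round(np.degrees(np.arctan2(R[1,0],R[0,0])),2),'z',p[2].round(4),'F',np.round(s['force'],1),'M',np.round(s['moment'],2),'op',round(s['opening'],3))
E
python3 st.py
```

```text
time_s: 10.4
position: [0.5354, -0.1025, 0.2154]
tcp_rot: [[0.745, -0.667, -0.0], [-0.667, -0.745, 0.0], [-0.0, -0.0, -1.0]]
force: [-0.1, 1.1, -1.7]
opening: 0.365
grasp_force: 30.0
t 10.4 need tx,ty cm [0.02 0.21] heading -41.81 z 0.2154 F [-0.1  1.1 -1.7] M [ 0.02  0.02 -0.06] op 0.365
```

```bash
python3 -m jog '[{"tx":0,"ty":0.2,"tz":0.6,"roll":0,"jaw":0.2},{"tx":0,"ty":0,"tz":0.6,"roll":0,"jaw":0.2},{"tx":0,"ty":0,"tz":0.6,"roll":0,"jaw":0.2},{"tx":0,"ty":0,"tz":0,"roll":0,"jaw":0.2},{"tx":0,"ty":0,"tz":0,"roll":0,"jaw":0.2}]' >/dev/null; python3 st.py
python3 - <<'E'
from h import *
o=[]
for n in ['scene','side']:
    c=cap(n);im=c['img'][:,:,::-1]
    r,k=(172,326) if n=='scene' else (178,291)
    o.append(cv2.resize(im[r-30:r+30,k-40:k+40],(400,300),interpolation=cv2.INTER_CUBIC))
w=cap('wrist'); cv2.imwrite('pics/pre.png',np.hstack(o)); save(w,'w6.png')
E
```

```text
t 10.9 need tx,ty cm [ 0.   -0.06] heading -41.95 z 0.1972 F [-0.2  0.3 -1.5] M [ 0.07  0.03 -0.02] op 0.363
```

View pics/pre.png

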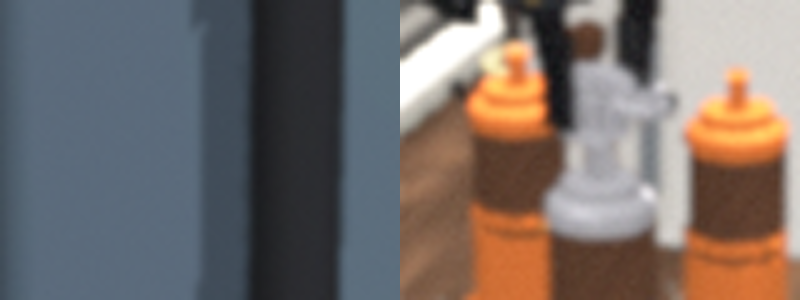

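The scene view is blocked by the arm. The side view shows the sleeve at crop column 600 right over the spindle at 597. I lower it gently.

```bash
python3 -m jog '[{"tx":0,"ty":-0.05,"tz":0.3,"roll":0,"jaw":0.2},{"tx":0,"ty":0,"tz":0.2,"roll":0,"jaw":0.2},{"tx":0,"ty":0,"tz":0.2,"roll":0,"jaw":0.2},{"tx":0,"ty":0,"tz":0,"roll":0,"jaw":0.2}]' >/dev/null; python3 st.py
```

```text
t 11.45 need tx,ty cm [-0.04  0.01] heading -41.94 z 0.192 F [-1.7  0.8  8.7] M [0.18 0.46 0.02] op 0.365
```

Contact at tip height (force rise about 10 N), with the side force and moment pointing to -x. I shift about 1 mm that way.

```bash
python3 -m jog '[{"tx":0,"ty":0,"tz":-0.2,"roll":0,"jaw":0.2},{"tx":-0.1,"ty":0.03,"tz":0,"roll":0,"jaw":0.2},{"tx":0,"ty":0,"tz":0.2,"roll":0,"jaw":0.2},{"tx":0,"ty":0,"tz":0,"roll":0,"jaw":0.2}]' >/dev/null; python3 st.py;  python3 -m jog '[{"tx":0,"ty":0,"tz":0.1,"roll":0,"jaw":0.2},{"tx":0,"ty":0,"tz":0,"roll":0,"jaw":0.2}]' >/dev/null; python3 st.py
```

```text
t 11.85 need tx,ty cm [ 0.06 -0.02] heading -41.94 z 0.1918 F [-1.8  2.   8.9] M [ 0.16  0.48 -0.01] op 0.364
t 12.05 need tx,ty cm [ 0.05 -0.02] heading -41.94 z 0.1916 F [-3.   1.5 12.7] M [ 0.21  0.64 -0.01] op 0.361
```

```bash
for i in 1 2 3; do python3 -m jog '[{"tx":-0.04,"ty":0.04,"tz":0,"roll":0,"jaw":0.2},{"tx":0,"ty":0,"tz":0,"roll":0,"jaw":0.2}]' >/dev/null; python3 st.py; done
```

```text
t 12.25 need tx,ty cm [ 0.06 -0.03] heading -41.95 z 0.1917 F [-1.9  1.  12.7] M [ 0.28  0.47 -0.03] op 0.365
t 12.45 need tx,ty cm [ 0.07 -0.04] heading -41.96 z 0.1917 F [-0.7  2.5 11.8] M [ 0.32  0.38 -0.03] op 0.364
t 12.65 need tx,ty cm [ 0.08 -0.05] heading -41.97 z 0.1917 F [-0.6  1.8 10.6] M [0.37 0.15 0.03] op 0.366
```

```bash
python3 -m jog '[{"tx":0,"ty":0,"tz":-0.2,"roll":0,"jaw":0.2},{"tx":0,"ty":-0.05,"tz":0,"roll":0,"jaw":0.2},{"tx":0,"ty":0,"tz":0,"roll":0,"jaw":0.2}]' >/dev/null; python3 st.py;python3 -m jog '[{"tx":0,"ty":0,"tz":0.2,"roll":0,"jaw":0.2},{"tx":0,"ty":0,"tz":0.1,"roll":0,"jaw":0.2},{"tx":0,"ty":0,"tz":0,"roll":0,"jaw":0.2}]' >/dev/null; python3 st.py
python3 - <<'E'
from rect import *
ref=None
for n in ['w5','w1','w2','w3']:
    c=pickle.load(open(n+'.pkl','rb'))
    for z,h in ((.148,.030),):
        g=cv2.cvtColor(rect(c,.5345,-.1035,z,h),cv2.COLOR_BGR2GRAY)
        g=cv2.GaussianBlur(g,(0,0),2)
        k=cv2.HoughCircles(g,cv2.HOUGH_GRADIENT_ALT,1,50,param1=60,param2=.6,minRadius=110,maxRadius=200)
        if k is None: print(n,None);continue
        for x,y,r in k[0][:4]:
            s=2*h/399; print(n,'c',round(.5345+h-y*s,4),round(-.1035+h-x*s,4),'r mm',round(r*s*1000,1))
E
```

```text
t 12.95 need tx,ty cm [ 0.2  -0.14] heading -41.94 z 0.1913 F [-1.3 -0.6  1.4] M [-0.16  0.06 -0.01] op 0.362
t 13.25 need tx,ty cm [ 0.16 -0.19] heading -41.93 z 0.1882 F [-1.6 -5.6  0.2] M [-0.88  0.27 -0.  ] op 0.363
w5 c 0.5361 -0.1045 r mm 27.7
w1 c 0.5302 -0.1042 r mm 26.6
w2 None
w3 None
```

The sleeve has dropped onto the spindle (z 0.188, vertical force near zero), with a small side load of -5.6 N along y. I ease that off and continue down.

```bash
python3 -m jog '[{"tx":0.03,"ty":0.04,"tz":0.1,"roll":0,"jaw":0.2},{"tx":0,"ty":0,"tz":0.1,"roll":0,"jaw":0.2},{"tx":0,"ty":0,"tz":0,"roll":0,"jaw":0.2}]' >/dev/null; python3 st.py
```

```text
t 13.55 need tx,ty cm [ 0.15 -0.19] heading -41.94 z 0.1864 F [-0.6 -5.3  0.7] M [-0.93  0.32  0.01] op 0.362
```

```bash
python3 -m jog '[{"tx":0.05,"ty":0.06,"tz":0.2,"roll":0,"jaw":0.2},{"tx":0,"ty":0,"tz":0.2,"roll":0,"jaw":0.2},{"tx":0,"ty":0,"tz":0,"roll":0,"jaw":0.2}]' >/dev/null; python3 st.py;  python3 -m jog '[{"tx":0.02,"ty":0.02,"tz":0.2,"roll":0,"jaw":0.2},{"tx":0,"ty":0,"tz":0.1,"roll":0,"jaw":0.2},{"tx":0,"ty":0,"tz":0,"roll":0,"jaw":0.2}]' >/dev/null; python3 st.py
```

```text
t 13.85 need tx,ty cm [ 0.14 -0.21] heading -41.96 z 0.182 F [-1.3 -3.9 -2.4] M [-0.64  0.12 -0.03] op 0.363
t 14.15 need tx,ty cm [ 0.15 -0.21] heading -41.96 z 0.1791 F [-0.1 -2.8 -2.5] M [-0.4   0.11  0.02] op 0.365
```

```bash
python3 -m jog '[{"tx":0.02,"ty":0.02,"tz":0.2,"roll":0,"jaw":0.2},{"tx":0,"ty":0,"tz":0.1,"roll":0,"jaw":0.2},{"tx":0,"ty":0,"tz":0.1,"roll":0,"jaw":0.2},{"tx":0,"ty":0,"tz":0,"roll":0,"jaw":0.2}]' >/dev/null; python3 st.py;  python3 -m jog '[{"tx":0,"ty":0,"tz":0.1,"roll":0,"jaw":0.2},{"tx":0,"ty":0,"tz":0,"roll":0,"jaw":0.2}]' >/dev/null; python3 st.py; python3 -m jog '[{"tx":0,"ty":0,"tz":0.1,"roll":0,"jaw":0.2},{"tx":0,"ty":0,"tz":0,"roll":0,"jaw":0.2}]' >/dev/null; python3 st.py
```

```text
t 14.55 need tx,ty cm [ 0.13 -0.22] heading -41.96 z 0.1752 F [ 0.6  0.  -3. ] M [0.04 0.04 0.02] op 0.363
t 14.75 need tx,ty cm [ 0.11 -0.23] heading -41.96 z 0.1744 F [-0.1 -0.2 -2.2] M [ 0.07 -0.    0.05] op 0.366
t 14.95 need tx,ty cm [ 0.09 -0.23] heading -41.96 z 0.1737 F [ 0.3  0.1 -0.5] M [0.09 0.06 0.01] op 0.361
```

Fully down: z 0.1737 against 0.1736 expected. One more light press to confirm it is seated, then release and look.

```bash
python3 -m jog '[{"tx":0,"ty":0,"tz":0.1,"roll":0,"jaw":0.2},{"tx":0,"ty":0,"tz":0,"roll":0,"jaw":0.2}]' >/dev/null; python3 st.py;python3 -m jog '[{"tx":0,"ty":0,"tz":0.1,"roll":0,"jaw":0.2},{"tx":0,"ty":0,"tz":0,"roll":0,"jaw":0.2}]' >/dev/null; python3 st.py
```

```text
t 15.15 need tx,ty cm [ 0.08 -0.23] heading -41.95 z 0.1736 F [-2.1 -0.4  6.1] M [ 0.26  0.31 -0.07] op 0.364
t 15.35 need tx,ty cm [ 0.08 -0.23] heading -41.94 z 0.1736 F [-3.5  1.7 10.8] M [ 0.33  0.63 -0.03] op 0.361
```

Seated hard on the boss at z 0.1736. I open, rise to knob height and loosely cage the knob.

```bash
python3 -m jog '[{"tx":0,"ty":0,"tz":0,"roll":0,"jaw":0.6},{"tx":0,"ty":0,"tz":0,"roll":0,"jaw":0.6},{"tx":0,"ty":0,"tz":0,"roll":0,"jaw":0.6},{"tx":0,"ty":0,"tz":-1,"roll":0,"jaw":0.6},{"tx":0,"ty":0,"tz":-1.3,"roll":0,"jaw":0.6},{"tx":0,"ty":0,"tz":-1.1,"roll":0,"jaw":0.6},{"tx":0,"ty":0,"tz":0,"roll":0,"jaw":0.6}]' >/dev/null; python3 st.py
python3 -m jog '[{"tx":0,"ty":0,"tz":0,"roll":0,"jaw":0.32},{"tx":0,"ty":0,"tz":0,"roll":0,"jaw":0.32},{"tx":0,"ty":0,"tz":0,"roll":0,"jaw":0.32},{"tx":0,"ty":0,"tz":0,"roll":0,"jaw":0.32}]'>/dev/null; python3 st.py
python3 - <<'E'
from h import *
c=cap('side')
for t in ['crank','crank_pivot','knob_top']:
    for l in landmark_of('side',t)[:2]: print(t,l['point'],l['p'])
save(c,'side7.png')
E
```

```text
t 16.05 need tx,ty cm [-0.04 -0.2 ] heading -41.95 z 0.2075 F [ 1.4 -0.7  0.1] M [ 0.09 -0.02  0.01] op 0.597
t 16.45 need tx,ty cm [ 0.12 -0.25] heading -41.95 z 0.2051 F [0.4 0.3 0.2] M [ 0.05 -0.01 -0.  ] op 0.356
crank [181.3, 288.1] 0.81
crank [261.9, 224.4] 0.51
crank_pivot [177.0, 298.3] 0.83
knob_top [159.0, 287.6] 0.48
```

```bash
python3 -m jog '[{"tx":-0.05,"ty":-0.7,"tz":0,"roll":-0.14,"jaw":0.32},{"tx":-0.05,"ty":-0.7,"tz":0,"roll":-0.14,"jaw":0.32},{"tx":-0.05,"ty":-0.7,"tz":0,"roll":-0.14,"jaw":0.32},{"tx":-0.05,"ty":-0.7,"tz":0,"roll":-0.14,"jaw":0.32},{"tx":0,"ty":0,"tz":0,"roll":0,"jaw":0.32}]'>/dev/null
cat > arc.py <<'E'
from h import *
s=read_state();R=np.array(s['tcp_rot']);p=np.array(s['position'])
P=np.array([.532-.05*.744,-.1053+.05*.668]); d=p[:2]-P
print('t',s['time_s'],'heading',round(np.degrees(np.arctan2(R[1,0],R[0,0])),1),'arm dir',round(np.degrees(np.arctan2(d[1],d[0])),1),'r mm',round(1000*np.hypot(*d),1),'z',p[2].round(4),'F',np.round(s['force'],1),'op',round(s['opening'],3))
E
python3 arc.py
```

```text
t 17.15 heading -9.8 arm dir -9.1 r mm 49.9 z 0.2055 F [-0.1 -0.3  0.2] op 0.317
```

```bash
python3 -m jog '[{"tx":-0.05,"ty":-0.7,"tz":0,"roll":-0.14,"jaw":0.32},{"tx":-0.05,"ty":-0.7,"tz":0,"roll":-0.14,"jaw":0.32},{"tx":-0.05,"ty":-0.7,"tz":0,"roll":-0.14,"jaw":0.32},{"tx":-0.05,"ty":-0.7,"tz":0,"roll":-0.14,"jaw":0.32},{"tx":-0.05,"ty":-0.7,"tz":0,"roll":-0.14,"jaw":0.32},{"tx":-0.05,"ty":-0.7,"tz":0,"roll":-0.14,"jaw":0.32},{"tx":0,"ty":0,"tz":0,"roll":0,"jaw":0.32}]'>/dev/null
python3 arc.py
python3 -m jog '[{"tx":-0.05,"ty":-0.7,"tz":0,"roll":-0.14,"jaw":0.32},{"tx":-0.05,"ty":-0.7,"tz":0,"roll":-0.14,"jaw":0.32},{"tx":-0.05,"ty":-0.7,"tz":0,"roll":-0.14,"jaw":0.32},{"tx":-0.05,"ty":-0.7,"tz":0,"roll":-0.14,"jaw":0.32},{"tx":0,"ty":0,"tz":0,"roll":0,"jaw":0.32}]'>/dev/null
python3 arc.py
```

```text
t 17.85 heading 38.1 arm dir 39.3 r mm 49.7 z 0.2055 F [-0.1 -0.5  0.6] op 0.322
t 18.35 heading 70.1 arm dir 71.4 r mm 49.8 z 0.2056 F [ 0.4  0.3 -0.3] op 0.321
```

```bash
python3 -m jog '[{"tx":-0.05,"ty":-0.7,"tz":0,"roll":-0.14,"jaw":0.32},{"tx":-0.05,"ty":-0.7,"tz":0,"roll":-0.14,"jaw":0.32},{"tx":-0.05,"ty":-0.7,"tz":0,"roll":-0.14,"jaw":0.32},{"tx":-0.05,"ty":-0.7,"tz":0,"roll":-0.14,"jaw":0.32},{"tx":0,"ty":0,"tz":0,"roll":0,"jaw":0.32}]'>/dev/null
python3 arc.py
python3 -m jog '[{"tx":-0.05,"ty":-0.7,"tz":0,"roll":-0.14,"jaw":0.32},{"tx":-0.05,"ty":-0.7,"tz":0,"roll":-0.14,"jaw":0.32},{"tx":-0.05,"ty":-0.7,"tz":0,"roll":-0.14,"jaw":0.32},{"tx":0,"ty":0,"tz":0,"roll":0,"jaw":0.32}]'>/dev/null
python3 arc.py
```

```text
t 18.85 heading 102.1 arm dir 103.0 r mm 49.8 z 0.2056 F [ 0.4 -0.4 -0.9] op 0.317
t 19.25 heading 126.1 arm dir 125.7 r mm 49.2 z 0.206 F [0.5 1.5 0.3] op 0.321
```

```bash
python3 -m jog '[{"tx":-0.05,"ty":-0.7,"tz":0,"roll":-0.14,"jaw":0.32},{"tx":-0.03,"ty":-0.4,"tz":0,"roll":-0.07,"jaw":0.32},{"tx":0,"ty":0,"tz":0,"roll":0,"jaw":0.32}]'>/dev/null
python3 arc.py
python3 -m jog '[{"tx":0,"ty":-0.2,"tz":0,"roll":0,"jaw":0.32},{"tx":0,"ty":0,"tz":0,"roll":0,"jaw":0.32}]'>/dev/null
python3 arc.py
python3 -m jog '[{"tx":0,"ty":-0.2,"tz":0,"roll":0,"jaw":0.32},{"tx":0,"ty":0,"tz":0,"roll":0,"jaw":0.32}]'>/dev/null
python3 arc.py
```

```text
t 19.55 heading 138.1 arm dir 139.7 r mm 50.1 z 0.2055 F [ 0.4  1.  -0.4] op 0.321
t 19.75 heading 138.3 arm dir 141.8 r mm 50.3 z 0.2054 F [-0.  -0.7  1. ] op 0.324
t 19.95 heading 138.5 arm dir 144.1 r mm 50.5 z 0.2055 F [-1.3  0.2  0.6] op 0.319
```

```bash
python3 -m jog '[{"tx":0,"ty":-0.15,"tz":0,"roll":0,"jaw":0.32},{"tx":0,"ty":0,"tz":0,"roll":0,"jaw":0.32}]'>/dev/null
python3 arc.py
python3 - <<'E'
from h import *
for n in ['side','wrist']:
  c=cap(n); save(c,n+'8.png')
  for t in ['crank','crank_pivot','knob_top']:
    for l in landmark_of(n,t)[:2]: print(n,t,np.round(l['point'],1),round(l['p'],2),np.round(atz(ray(c,l['point']),{'crank':.148,'crank_pivot':.181,'knob_top':.2065}[t]),4))
E
```

```text
t 20.15 heading 138.5 arm dir 145.8 r mm 50.6 z 0.2056 F [-1.1  0.   0.6] op 0.324
side crank [301.8 318.2] 0.51 [0.3209 0.3808 0.148 ]
side crank [234.2 292.2] 0.29 [0.4341 0.1721 0.148 ]
side crank_pivot [175.7 299.4] 0.67 [ 0.4978 -0.0703  0.181 ]
side knob_top [169.7 314. ] 0.56 [ 0.4556 -0.0512  0.2065]
wrist knob_top [282.7 276.1] 0.97 [ 0.4546 -0.0427  0.2065]
```

The knob is in the cage at about (0.455, -0.043), past straight-out. I release, retreat upwards and check the result.

```bash
python3 -m jog '[{"tx":0,"ty":0.2,"tz":0,"roll":0,"jaw":0.7},{"tx":0,"ty":0,"tz":0,"roll":0,"jaw":0.7},{"tx":0,"ty":0,"tz":0,"roll":0,"jaw":0.7},{"tx":0,"ty":0,"tz":-2,"roll":0,"jaw":0.7},{"tx":0,"ty":0,"tz":-3,"roll":0,"jaw":0.7},{"tx":0,"ty":0,"tz":-3,"roll":0,"jaw":0.7},{"tx":0,"ty":0,"tz":-2,"roll":0,"jaw":0.7},{"tx":0,"ty":0,"tz":0,"roll":0,"jaw":0.7}]'
python3 look.py w9 crank_pivot knob_top boss_top
python3 - <<'E'
from rect import *
c=pickle.load(open('w9.pkl','rb'))
for t,z in (('crank_pivot',.181),('knob_top',.2065),('crank',.148)):
    for l in landmark_of('wrist',t)[:2]: print(t,round(l['p'],2),np.round(atz(ray(c,l['point']),z),4))
B=rect(c,.495,-.07,.186,.09,400)
b=cv2.imread('pics/w9.png')[:300]
cv2.imwrite('pics/fin.png',np.hstack([B,cv2.resize(b,(400,214)) .__class__(0) if False else cv2.copyMakeBorder(cv2.resize(b,(400,214)),0,186,0,0,cv2.BORDER_CONSTANT)]))
E
```

```text
time_s: 21.35
position: [0.4561, -0.0424, 0.3083]
tcp_rot: [[-0.749, 0.662, 0.007], [0.662, 0.749, -0.002], [-0.007, 0.003, -1.0]]
force: [0.5, -0.4, 0.6]
opening: 0.699
grasp_force: 0.0
[ 0.4561 -0.0424  0.3083] 21.35
knob_top [292.4 278.2] 0.2 atz [ 0.5764 -0.1436  0.0585]
boss_top [290.4 280.1] 0.6 atz [ 0.5352 -0.1051  0.148 ]
knob_top 0.2 [ 0.5092 -0.0852  0.2065]
crank 0.79 [ 0.5326 -0.1026  0.148 ]
```

View pics/fin.png

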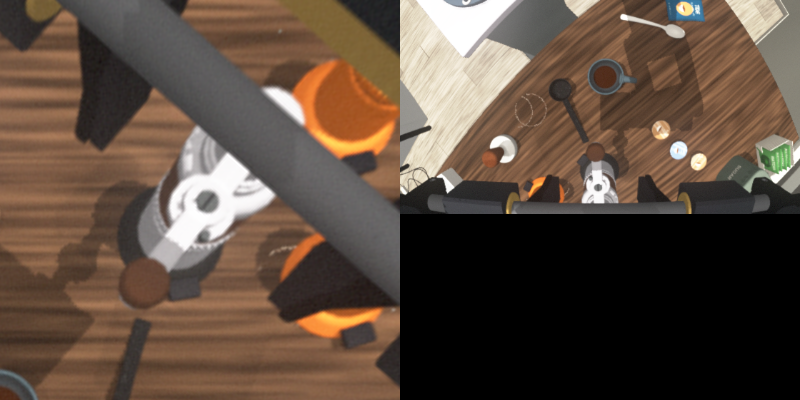

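The rectified view shows the stub arm running from the sleeve to the pivot (203, 207), and the folding arm continuing in line to the knob (283, 143). The arm looks straight out, and the bystanders are in place. One numeric check from a better viewpoint.

```bash
python3 -m jog '[{"tx":-3,"ty":0,"tz":0,"roll":0,"jaw":0.7},{"tx":-4,"ty":0,"tz":0,"roll":0,"jaw":0.7},{"tx":-3,"ty":0,"tz":0,"roll":0,"jaw":0.7},{"tx":0,"ty":0,"tz":0,"roll":0,"jaw":0.7},{"tx":0,"ty":0,"tz":0,"roll":0,"jaw":0.7}]' | head -2
python3 - <<'E'
from rect import *
c=cap('wrist');save(c,'w10.png');Q={}
for t,z in (('crank_pivot',.181),('knob_top',.2065),('crank',.148),('boss_top',.148)):
    for l in landmark_of('wrist',t)[:1]: Q[t]=atz(ray(c,l['point']),z);print(t,round(l['p'],2),np.round(l['point']),np.round(Q[t],4))
an=lambda v:round(np.degrees(np.arctan2(v[1],v[0])),1)
P=Q.get('crank_pivot')
if P is not None: print('arm',an(Q['knob_top']-P),'stub',an(P-Q['crank']) if 'crank' in Q else '')
for nm,z in (('stub z.180',.180),('arm z.186',.186)):
    B=rect(c,.495,-.07,z,.06,600); g=cv2.cvtColor(B,cv2.COLOR_BGR2GRAY)
    s=cv2.createLineSegmentDetector().detect(g)[0][:,0]
    for x1,y1,x2,y2 in s:
        L=np.hypot(x2-x1,y2-y1)*.2
        a=np.degrees(np.arctan2(-(x2-x1),-(y2-y1)))%180
        m=np.array([.495+.06-(y1+y2)*1e-4,-.07+.06-(x1+x2)*1e-4]); d=m-[.4945,-.072]
        u=np.array([-.74,.67]); w=np.array([.67,.74])
        if L>10 and abs(d@w)<.012 and 125<a<155: print(nm,'len',round(L,1),'ang',round(a,1),'along',round(d@u*1000),'across',round(d@w*1000,1))
c=cap('side')
for t in ['crank_pivot','knob_top','boss_top']:
    for l in landmark_of('side',t)[:1]: print(t,np.round(l['point'],1),round(l['p'],2),np.round(atz(ray(c,l['point']),{'boss_top':.148,'crank_pivot':.181,'knob_top':.2065}[t]),4))
E
```

```text
time_s: 22.2
position: [0.5289, -0.1081, 0.3043]
crank_pivot 0.96 [152. 277.] [ 0.4922 -0.0736  0.181 ]
knob_top 0.61 [ 90. 275.] [ 0.4549 -0.0419  0.2065]
crank 0.71 [203. 280.] [ 0.5326 -0.1058  0.148 ]
boss_top 0.64 [255. 170.] [ 0.4989 -0.2289  0.148 ]
arm 139.6 stub 141.4
stub z.180 len 31.7 ang 141.9 along 24 across -9.1
stub z.180 len 10.7 ang 139.0 along 17 across 3.7
stub z.180 len 17.7 ang 142.2 along 31 across 2.8
arm z.186 len 31.1 ang 141.9 along 24 across -8.9
arm z.186 len 23.6 ang 141.7 along 22 across 3.3
crank_pivot [175. 301.] 0.93 [ 0.4956 -0.0762  0.181 ]
knob_top [169.7 312.4] 0.53 [ 0.4592 -0.0501  0.2065]
boss_top [168.3 316.7] 0.87 [ 0.5001 -0.2282  0.148 ]
```

The arm's edges lie at 141.8° and the stub at about 141.4°, so the arm is straight out. The sleeve is at (0.533, -0.106), on the grinder's axis.

```bash
python3 -c "from rig import hand_in;print(hand_in())"
```

```text
the job is handed in; nothing more can be done
None
```

I fitted the crank home on the grinder's spindle, swung its arm straight out into line with the stub (within about 2°), let go, and handed the job in at about 22 s. The hand-in returned no verdict.

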